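Fit the filter cell to the gem light and hold it home

TASK

Pick up the knurled filter cell, set it upright over the brass spigot of the blue gem light, and turn it until its hidden keyways drop over the pins. Push it down fully home, flush on the housing, against the spring plunger, and finish with the gripper still holding it pushed home (let go and the spring lifts it again). Leave the jar, the ring cone and the ring tray where they are.

Things in the scene. Friction and masses are not known exactly. Their poses are not given: they have to be found in the camera images.
- collar: filter cell: loose round grey knurled collar, amber window in its closed top, 56 mm dia (57 over the knurl), 40 high, about 150 g, standing upright on the bench. Origin: centre of its open underside, z up. Its 39 mm bore begins 4 mm above the rim; roof 34.5 mm above the rim. Four keyways 8.6 mm wide, 90 degrees apart, run the length of the bore; nothing outside marks them
- lamp: gem light: fixed blue box 150 x 120 x 55 mm high, origin at the centre of its underside. A collar not lined up rides on the pins with its rim 12 mm above the seat; turned either way by at most a quarter turn, its keyways (about 1.8 mm play each side) meet the pins and it can go down until its rim is flush on the housing, 0 mm above the seat
- seat (a point): centre of the housing's top face, at the foot of the upright brass spigot (37 mm dia, 30 mm high, 5 mm chamfer at its top), z up. Four round 5 mm pins, 90 degrees apart, stick out 5.5 mm from the spigot, tops 16 mm above the seat. Their angle around the spigot varies and is not given (unrelated to this point's x axis)
- plunger (a joint): white spring plunger, 16 mm in diameter, standing 9 mm out of the top of the spigot: how far it is pressed down, in m. 0 when free; it is touched only in the last 4 to 5 mm of the collar's way down, reads 0.0045 when the collar is home, and pushes up with 3.3 N at first and about 8 N when the collar is home
- jar: bystander: small green glass jar with white cap, 50 mm in diameter, 60 mm high, origin at the centre of its underside
- cone: bystander: steel ring cone on a round foot of 54 mm, 70 mm high, origin at the centre of its underside
- tray: bystander: open wooden tray with rings in it, 130 x 100 x 30 mm, origin at the centre of its underside

How it is judged:
By the outcome, as a careful person would: the job done as asked, in the order asked, and still so for the second after the job is handed in, while the arm keeps its last pose, push and grip.
It also fails if it takes over 48 s, if anything falls off the work surface, if the arm or the gripper's body presses on something with over 40 N, if the wrist force passes 120 N, or if a joint passes its speed limit or range.

ROBOT

A 7-joint arm with a two-finger parallel gripper is mounted at the origin on the work surface. World frame = base frame: x ahead of the robot, y to its left, z up, the work surface at z = 0. Lengths are in m, angles in degrees, forces in N, time in s.
With the tool pointing down it reaches from about 0.425 to 0.875 m from the base axis. Payload 4.7 kg.
Tool frame: the origin (TCP) lies between the finger pads; the fingertips stand env.tip_reach ahead of it and the grasp point (between the pads) lies 2 mm behind it (env.tip_reach is the distance from the TCP to the fingertips, in m); z points along the fingers, y is the line along which they close (so a half turn about z gives the same grasp; the last joint's range is limited). The gripper opens to 87 mm and grips with 3 to 60 N. Pads are 19 mm wide; open, the fingers measure 117 mm over their backs; the gripper's body (75 mm by 190 mm) begins 51 mm behind the grasp point.
Start: joints at [72.599, 18.392, -4.016, 83.108, 1.295, 78.541, -3.26], TCP at [0.203, -0.617, 0.24] pointing down, gripper open.
Joint ranges: [-163.93, 163.93], [-17.29, 119.83], [-79.2, 71.16], [3.27, 140.29], [-89.18, 269.18], [5.43, 117.66], [-154.24, 154.24]. Speed limits (degrees/s): [147.25, 147.25, 180, 180, 180, 180, 180].

INTERFACE

Orientations are given as [roll, pitch, yaw] about the fixed x, y, z axes, in that order (R = Rz(yaw) Ry(pitch) Rx(roll)).
In Python, from cell import env gives the robot as it stands.
- The arm moves only by the shell command python3 steer.py 'ROWS' [FORCE]. ROWS is a JSON list of rows, 1 to 8 of them, each of 5 numbers: dx, dy, dz in parts of the range, where 1.0 means 1 m, then a turn about the tool's z in fractions of the full range, 1 being 90 degrees, then the finger opening in m; each row is the pose to reach, as a shift and turn from the pose commanded when the command began, along the tool's axes at that moment; what a row does not reach only later rows make up. A row lasts 1/12 s, in which the tool goes at most 0.0417 m and 7.16 degrees, less where a joint would pass 70% of its speed; a pose out of reach is approached as far as the arm can. The fingers move at their own pace and stop on an object; FORCE is the grip in N (left out, the last holds). Time passes only in rows, so rows that do not move let the fingers close. It prints the time, the measured TCP pose, the force, the opening and the grip force at its end. Input that does not fit is refused with a message, and nothing moves.
- env.get_obs(): the state, without advancing time (a new reading comes with each control period).
- env.read_camera(name): name is "scene" or "top"; returns a dict with "color" (480x640x3 uint8, blue, green, red), "fx", "fy", "cx", "cy" (pixels), "world_from_camera" (4x4, takes a point from camera to world coordinates). Camera axes: x right, y down, z forward; pixel columns grow to the right and rows downward; lengths in m; the calibration is good to about 2 mm. A picture is of the moment at which its call begins. There is no depth.
- env.sign_off(): hands the job in; it is judged then, once.
The state is a dict: "time_s": time; "qpos": joint angles; "joint_velocities": joint speeds; "effort": joint torques, N m; "tool_pos": TCP position; "tool_rot": TCP orientation; "force": force on the tool from outside, world axes, zero at the start; "wrist_torque": the same for the moment, N m; "grip_width": finger opening in m; "grasp_force": force on a finger pad.
Only numpy, scipy, OpenCV 4.12 (cv2) and the standard library are available. Lean on these libraries where they do the work, as an engineer would, in place of code of your own. Each camera call takes 0.05 s, during which the arm holds its last target. There are 200 camera calls.

## Working session

There is one attempt and no reset: what is moved stays moved. The work goes in short steps, Python scripts to look and compute and a shell command to move; the robot and the scene stay as the last step left them, time stands still between calls to the robot, and variables do not carry over. Pictures are saved under pics/ and viewed, at most 10 in all, crops included, and the job is handed in when it is done.

```bash
ls; mkdir -p pics
python3 - <<'E'
from cell import env
import cv2,numpy as np
np.set_printoptions(precision=4,suppress=True)
print(env.get_obs(),env.tip_reach)
for n in("scene","top"):
    c=env.read_camera(n);cv2.imwrite(f"pics/{n}0.png",c["color"]);print(n,c["fx"],c["fy"],c["cx"],c["cy"]);print(c["world_from_camera"])
E
```

```text
cell.py
pics
steer.py
{'time_s': 0.0, 'qpos': array([72.6   , 18.44  , -4.0165, 83.1744,  1.2952, 78.543 , -3.2606]), 'joint_velocities': array([-0.0852, -0.0631, -0.0219,  0.0185,  0.0142, -0.0775,  0.0473]), 'effort': array([ -0.0005, -49.1295,  -0.4046, -31.253 ,  -0.0641,   0.0437,
         0.0002]), 'tool_pos': array([ 0.2029, -0.617 ,  0.2385]), 'tool_rot': array([-179.8878,    0.0057,   18.2101]), 'force': array([-0.1237, -0.5941,  0.4302]), 'wrist_torque': array([ 0.0076,  0.0197, -0.0259]), 'grasp_force': 0.0, 'grip_width': 0.08715692769783677} 0.017
scene 568.2915673051632 568.2915673051632 317.65761405753705 240.63650076243783
[[-0.2486  0.7133 -0.6552  1.2026]
 [ 0.9686  0.188  -0.1628  0.2288]
 [ 0.0071 -0.6751 -0.7377  0.8626]
 [ 0.      0.      0.      1.    ]]
top 476.82391795953345 476.82391795953345 313.757975206167 238.3744338304925
[[ 0.008  -0.997   0.0769  0.4509]
 [-1.     -0.0075  0.0066  0.052 ]
 [-0.006  -0.0769 -0.997   1.1066]
 [ 0.      0.      0.      1.    ]]
```

View pics/scene0.png

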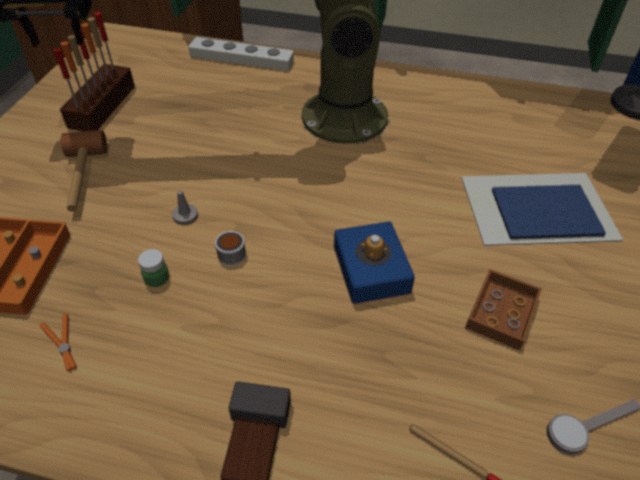

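View pics/top0.png

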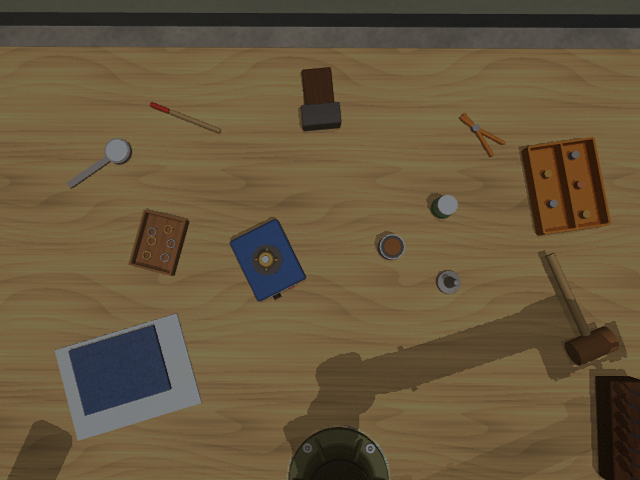

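The scene view shows the collar at about (231,247), the spigot at (374,245), the jar at (153,268) and the cone at (184,208). In the top view the collar is at (391,246) and the spigot at (265,259). I'll enlarge these.

Run:
```python
import cv2,numpy as np
s=cv2.imread("pics/scene0.png");t=cv2.imread("pics/top0.png")
f=lambda im,x,y,w,h,k:cv2.resize(im[y:y+h,x:x+w],None,fx=k,fy=k,interpolation=cv2.INTER_CUBIC)
a=np.hstack([f(s,205,225,50,50,7.6),f(s,330,215,50,50,7.6)[:, :]])
b=np.hstack([f(t,366,221,50,50,7.6)[:190*2],f(t,240,234,50,50,7.6)])
im=cv2.convertScaleAbs(np.vstack([a,b]),alpha=1.5)
cv2.imwrite("pics/crop1.png",cv2.resize(im,(600,600)))  # 12 px per pixel /2 => 6x
```

```text
(no output)
```

View pics/crop1.png

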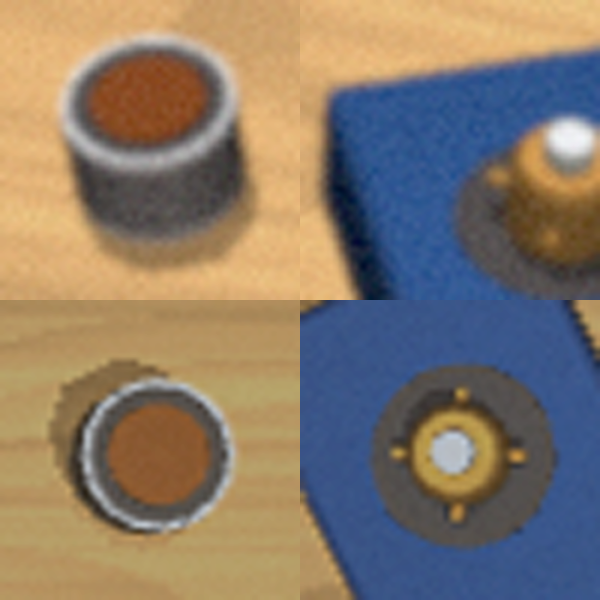

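In the 6x crops, the collar's top rim is at scene (229.3,241.5) and top (391.7,246.3). The plunger's top is at scene (374.5,236.8) and top (264.8,258.8). The seat disc is at top (266.7,259.5), and the pins sit nearly on the image axes, about 2° clockwise.

```bash
cat > h.py <<'E'
from cell import env
import cv2,numpy as np
from scipy.spatial.transform import Rotation as R
np.set_printoptions(precision=4,suppress=True)
def ray(c,p):
    T=np.array(c["world_from_camera"]);d=T[:3,:3]@[(p[0]-c["cx"])/c["fx"],(p[1]-c["cy"])/c["fy"],1]
    return T[:3,3],d/np.linalg.norm(d)
def plane(c,p,z):
    o,d=ray(c,p);return o+d*(z-o[2])/d[2]
def tri(*obs):
    A=np.zeros((3,3));b=np.zeros(3)
    for c,p in obs:
        o,d=ray(c,p);P=np.eye(3)-np.outer(d,d);A+=P;b+=P@o
    x=np.linalg.solve(A,b);res=[np.linalg.norm((np.eye(3)-np.outer(ray(c,p)[1],ray(c,p)[1]))@(x-ray(c,p)[0])) for c,p in obs]
    return x,np.array(res)
def delta(target,yaw=None):
    """shift in measured tool axes"""
    o=env.get_obs();r=R.from_euler("xyz",o["tool_rot"],degrees=True)
    print("tool",o["tool_pos"],o["tool_rot"],"delta",r.inv().apply(np.array(target)-o["tool_pos"]))
E
python3 - <<'E'
from h import *
s=env.read_camera("scene");t=env.read_camera("top")
print("collar top",tri((s,(229.3,241.5)),(t,(391.7,246.3))), plane(s,(229.3,241.5),.04),plane(t,(391.7,246.3),.04))
print("plunger",tri((s,(374.5,236.8)),(t,(264.8,258.8))),plane(s,(374.5,236.8),.094),plane(t,(264.8,258.8),.094))
print("seat top",plane(t,(266.7,259.5),.055))
P=[(398,153),(517,157),(461,93),(457,213)]
W=[plane(t,(240+(u-300)/6-.5,234+v/6-.5),.0685)[:2] for u,v in P];print(np.array(W),np.mean(W,0))
for a,b in((0,1),(2,3)): d=W[a]-W[b];print(np.degrees(np.arctan2(d[1],d[0])))
for n,p,z in(("jar",(445,206),.06),("cone",(449,281),.01)):print(n,plane(t,p,z))
E
python3 -c "
from h import *
delta((.5173,-.1177,.12))"
```

```text
tool [ 0.203  -0.6172  0.2389] [-179.9353    0.0042   18.2079] delta [ 0.4547 -0.3761  0.1193]
```

```bash
python3 steer.py '[[0.227,-0.188,0,0,0.087],[0.227,-0.188,0,0,0.087],[0.227,-0.188,0,0,0.087],[0.227,-0.188,0,0,0.087],[0.227,-0.188,0,0,0.087],[0.227,-0.188,0,0,0.087],[0.227,-0.188,0,0,0.087],[0.227,-0.188,0,0,0.087]]' 30
python3 -c "
from h import *
delta((.5173,-.1177,.12))"
```

```text
time_s: 0.87
tool_pos: [0.3656, -0.3597, 0.2399]
tool_rot: [-179.9, -0.2, 18.9]
force: [0.2, 0.5, -0.5]
grip_width: 0.087
grasp_force: 0.0
tool [ 0.3656 -0.3597  0.2399] [-179.8896   -0.1958   18.903 ] delta [ 0.2215 -0.1796  0.1211]
```

```bash
python3 steer.py '[[0.221,-0.18,0.12,0,0.087],[0.221,-0.18,0.12,0,0.087],[0.221,-0.18,0.12,0,0.087],[0.221,-0.18,0.12,0,0.087],[0.221,-0.18,0.12,0,0.087],[0.221,-0.18,0.12,0,0.087],[0.221,-0.18,0.12,0,0.087],[0.221,-0.18,0.12,0,0.087]]'
python3 steer.py '[[0,0,0,0,0.087],[0,0,0,0,0.087],[0,0,0,0,0.087]]'
python3 - <<'E'
from h import *
delta((.5173,-.1177,.025))
print(env.get_obs()["qpos"])
s=env.read_camera("scene")["color"];t=env.read_camera("top")["color"]
f=lambda im,x,y:cv2.resize(im[y:y+100,x:x+100],None,fx=4,fy=4,interpolation=cv2.INTER_CUBIC)
cv2.imwrite("pics/crop2.png",cv2.convertScaleAbs(np.hstack([f(s,180,190),f(t,340,200)]),alpha=1.4))
E
```

```text
time_s: 1.53
tool_pos: [0.5149, -0.1219, 0.1177]
tool_rot: [-179.8, -0.0, 18.6]
force: [0.7, 0.9, 0.5]
grip_width: 0.0866
grasp_force: 0.0
time_s: 1.78
tool_pos: [0.5133, -0.1294, 0.1197]
tool_rot: [180.0, 0.0, 18.1]
force: [0.1, 0.4, 0.1]
grip_width: 0.0869
grasp_force: 0.0
tool [ 0.5133 -0.1294  0.1197] [179.9547   0.034   18.1284] delta [ 0.0075 -0.01    0.0947]
[ 38.1118  11.2544 -29.4622 107.6799   6.2678  62.6406 -65.6385]
```

View pics/crop2.png

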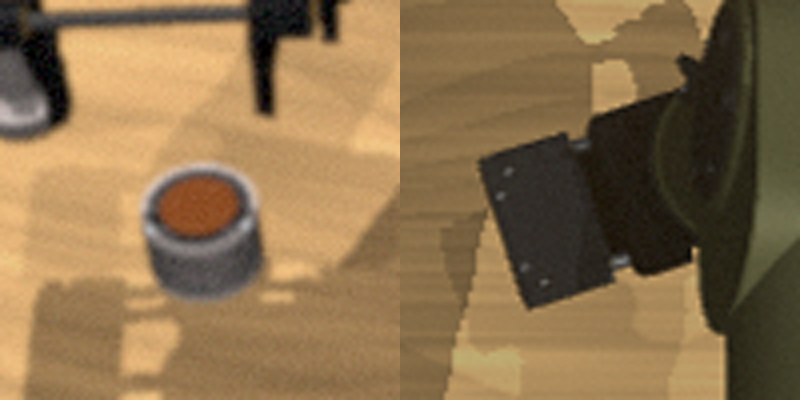

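The scene crop shows the collar clear below the open fingers, with its top at about (230,242). The top view is blocked by the arm. I'll descend around the collar.

```bash
python3 steer.py '[[0.0075,-0.01,0,0,0.087],[0.0075,-0.01,0,0,0.087],[0.0075,-0.01,0.03,0,0.087],[0.0075,-0.01,0.06,0,0.087],[0.0075,-0.01,0.08,0,0.087],[0.0075,-0.01,0.095,0,0.087],[0.0075,-0.01,0.095,0,0.087],[0.0075,-0.01,0.095,0,0.087]]' 10
python3 - <<'E'
from h import *
delta((.5173,-.1177,.025))
s=env.read_camera("scene")["color"]
f=lambda im,x,y:cv2.resize(im[y:y+100,x:x+130],None,fx=5,fy=5,interpolation=cv2.INTER_CUBIC)
cv2.imwrite("pics/crop3.png",cv2.convertScaleAbs(f(s,165,190),alpha=1.6))
E
```

```text
time_s: 2.55
tool_pos: [0.517, -0.117, 0.0244]
tool_rot: [-180.0, 0.1, 18.1]
force: [0.5, 0.4, -0.2]
grip_width: 0.0867
grasp_force: 0.0
tool [ 0.517  -0.117   0.0244] [-179.9752    0.0698   18.1438] delta [ 0.0001  0.0008 -0.0006]
```

View pics/crop3.png

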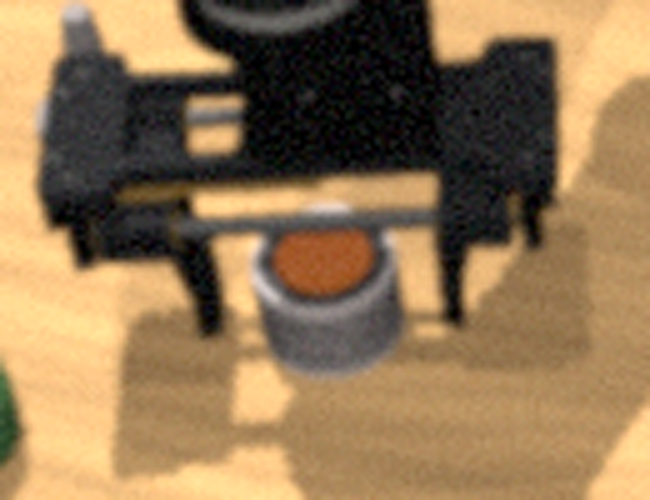

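The fingers straddle the collar, with tips at about (207,256) and (256,254) and the collar top centred at (230,241). I'll close lightly to centre it along one axis, open, turn 90°, and grip firmly to centre the other.

The rows are not in the units I measure in: turns go in shares of 90 degrees. I convert before sending: -55 degrees / 90 = -0.6111.

```bash
python3 steer.py '[[0,0,0,0,0.05],[0,0,0,0,0.05],[0,0,0,0,0.05],[0,0,0,0,0.05],[0,0,0,0,0.05],[0,0,0,0,0.05]]' 4
python3 steer.py '[[0,0,0,0,0.087],[0,0,0,0,0.087],[0,0,0,0,0.087],[0,0,0,-0.0778,0.087],[0,0,0,-0.1556,0.087],[0,0,0,-0.2333,0.087],[0,0,0,-0.3111,0.087],[0,0,0,-0.3889,0.087]]'
python3 steer.py '[[0,0,0,-0.0778,0.087],[0,0,0,-0.1556,0.087],[0,0,0,-0.2333,0.087],[0,0,0,-0.3111,0.087],[0,0,0,-0.3889,0.087],[0,0,0,-0.4667,0.087],[0,0,0,-0.5444,0.087],[0,0,0,-0.6111,0.087]]'
python3 steer.py '[[0,0,0,0,0.087],[0,0,0,0,0.05],[0,0,0,0,0.05],[0,0,0,0,0.05],[0,0,0,0,0.05],[0,0,0,0,0.05],[0,0,0,0,0.05]]' 40
```

```text
time_s: 3.1
tool_pos: [0.518, -0.1163, 0.0249]
tool_rot: [180.0, -0.0, 18.2]
force: [0.2, 0.3, 1.6]
grip_width: 0.0558
grasp_force: 4.0
time_s: 3.77
tool_pos: [0.5176, -0.116, 0.0244]
tool_rot: [-180.0, 0.0, 53.6]
force: [0.3, 0.1, 0.3]
grip_width: 0.0867
grasp_force: 0.0
time_s: 4.43
tool_pos: [0.5175, -0.116, 0.0244]
tool_rot: [-180.0, -0.0, 108.5]
force: [0.1, -0.3, 0.8]
grip_width: 0.0872
grasp_force: 0.0
time_s: 5.02
tool_pos: [0.5176, -0.1161, 0.0245]
tool_rot: [-180.0, 0.0, 108.2]
force: [-0.3, -0.5, 0.1]
grip_width: 0.0556
grasp_force: 39.6
```

```bash
python3 steer.py '[[0,0,-0.04,0,0.05],[0,0,-0.08,0,0.05],[0,0,-0.12,0,0.05],[0,0,-0.14,0,0.05],[0,0,-0.14,0,0.05],[0,0,-0.14,0,0.05]]'
python3 -c "
from h import *
delta((.4846,.162,.16))"
```

```text
time_s: 5.52
tool_pos: [0.5181, -0.1163, 0.1654]
tool_rot: [179.9, 0.1, 108.2]
force: [-0.4, 0.4, -1.5]
grip_width: 0.0556
grasp_force: 40.0
tool [ 0.5181 -0.1163  0.1654] [179.9316   0.1195 108.1794] delta [0.2749 0.055  0.0049]
```

```bash
python3 steer.py '[[0.04,0.008,0,0,0.05],[0.08,0.016,0,0,0.05],[0.12,0.024,0,0,0.05],[0.16,0.032,0,0,0.05],[0.2,0.04,0,0,0.05],[0.23,0.046,0,0,0.05],[0.26,0.052,0,0,0.05],[0.275,0.055,0,0,0.05]]'
python3 steer.py '[[0,0,0,0,0.05],[0,0,0,0,0.05],[0,0,0.02,0,0.05],[0,0,0.02,0,0.05],[0,0,0.02,0,0.05]]'
python3 - <<'E'
from h import *
delta((.4846,.162,.16))
s=env.read_camera("scene");t=env.read_camera("top")["color"]
print(env.get_obs()["qpos"])
f=lambda im,x,y:cv2.resize(im[y:y+100,x:x+70],None,fx=5.7,fy=5.7,interpolation=cv2.INTER_CUBIC)
cv2.imwrite("pics/crop4.png",cv2.convertScaleAbs(np.hstack([f(s["color"],340,180),f(t,225,210)]),alpha=1.6))
E
```

```text
time_s: 6.18
tool_pos: [0.4812, 0.1665, 0.1627]
tool_rot: [-179.8, -0.1, 108.5]
force: [-0.4, 0.8, -0.3]
grip_width: 0.0557
grasp_force: 40.0
time_s: 6.6
tool_pos: [0.4829, 0.1603, 0.1429]
tool_rot: [-179.8, -0.0, 108.1]
force: [0.8, -1.0, -0.3]
grip_width: 0.0561
grasp_force: 40.0
tool [0.4829 0.1603 0.1429] [-179.7632   -0.0193  108.0936] delta [ 0.0011  0.002  -0.0171]
[ 32.8822  12.4232 -59.3017 107.9714  11.6664  66.1008 -12.4941]
```

View pics/crop4.png

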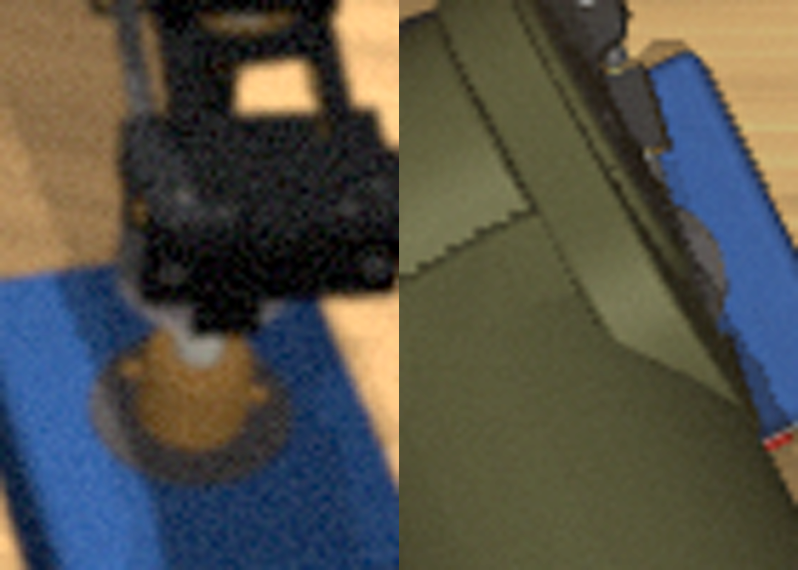

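The scene crop shows the collar's lower edge centred over the plunger and spigot at about (374,240). The top view is mostly blocked by the arm. I'll correct by about 2 mm and come down carefully.

```bash
python3 steer.py '[[0.001,0.002,0,0,0.05],[0.001,0.002,0.01,0,0.05],[0.001,0.002,0.02,0,0.05],[0.001,0.002,0.025,0,0.05],[0.001,0.002,0.03,0,0.05],[0.001,0.002,0.033,0,0.05],[0.001,0.002,0.033,0,0.05]]'
python3 -c "
from h import *
delta((.4846,.162,.092));o=env.get_obs();print(o['force'],o['wrist_torque'])"
```

```text
time_s: 7.28
tool_pos: [0.485, 0.1638, 0.1106]
tool_rot: [-179.9, -0.0, 108.2]
force: [0.1, 0.4, -2.2]
grip_width: 0.0559
grasp_force: 40.0
tool [0.485  0.1638 0.1106] [-179.9101   -0.0235  108.2261] delta [-0.0016 -0.0009  0.0186]
[ 0.1025  0.3976 -2.1972] [-0.0578 -0.1019 -0.0067]
```

```bash
python3 steer.py '[[-0.0012,-0.0005,0,0,0.05],[-0.0012,-0.0005,0.004,0,0.05],[-0.0012,-0.0005,0.008,0,0.05],[-0.0012,-0.0005,0.011,0,0.05],[-0.0012,-0.0005,0.011,0,0.05],[-0.0012,-0.0005,0.011,0,0.05]]'
python3 -c "
from h import *
delta((.4846,.162,.092));o=env.get_obs();print(o['force'],o['wrist_torque'])"
```

```text
time_s: 7.78
tool_pos: [0.4853, 0.1626, 0.1003]
tool_rot: [-180.0, -0.0, 108.2]
force: [-0.4, -0.4, -1.5]
grip_width: 0.0559
grasp_force: 40.0
tool [0.4853 0.1626 0.1003] [-179.972    -0.0057  108.2162] delta [-0.0004 -0.0008  0.0083]
[-0.3991 -0.4122 -1.4877] [-0.0234 -0.1092  0.0213]
```

```bash
python3 steer.py '[[0,0,0.003,0,0.05],[0,0,0.006,0,0.05],[0,0,0.008,0,0.05],[0,0,0.01,0,0.05],[0,0,0.01,0,0.05],[0,0,0.01,0,0.05]]'
python3 -c "
from h import *
delta((.4846,.162,.092));o=env.get_obs();print(o['force'],o['wrist_torque'])"
```

```text
time_s: 8.28
tool_pos: [0.4854, 0.1627, 0.0913]
tool_rot: [-180.0, 0.0, 108.2]
force: [-3.0, -1.8, 6.9]
grip_width: 0.0555
grasp_force: 40.0
tool [0.4854 0.1627 0.0913] [-179.9597    0.046   108.2124] delta [-0.0004 -0.001  -0.0007]
[-2.9784 -1.813   6.8526] [-0.3592  0.5788 -0.0214]
```

The collar rides on the pins with TCP at 0.0913 and about 8 N of push. I'll relieve the side load, then turn in small steps and stop as soon as it drops.

```bash
cat > up.py <<'E'
from h import *
import sys
o=env.get_obs();print(o["tool_pos"],o["tool_rot"][2],o["force"],o["wrist_torque"][2])
sys.exit(0 if o["tool_pos"][2]>.0897 and abs(o["wrist_torque"][2])<.6 else 1)
E
python3 steer.py '[[0,-0.0008,0.0005,0,0.05],[0,-0.0008,0.001,0,0.05],[0,-0.0008,0.001,0,0.05]]' >/dev/null; python3 up.py &&
python3 steer.py '[[0,0,0,0.0278,0.05],[0,0,0,0.0556,0.05],[0,0,0,0.0833,0.05],[0,0,0,0.0833,0.05]]' >/dev/null; python3 up.py &&
python3 steer.py '[[0,0,0,0.0278,0.05],[0,0,0,0.0556,0.05],[0,0,0,0.0833,0.05],[0,0,0,0.0833,0.05]]' >/dev/null; python3 up.py
```

```text
[0.4854 0.1627 0.0912] 108.20766643069015 [-3.2896 -1.3117 11.9666] -0.049952737088998916
[0.4863 0.1621 0.0912] 100.57472754390672 [-0.8817 -2.4969  9.6995] -0.06267298828565988
[0.4864 0.162  0.0913] 93.07197600822019 [-0.6964 -2.397   9.7504] -0.09664306406819018
```

Scaled: 7.5 degrees / 90 = 0.0833.

```bash
python3 up.py >/dev/null &&
python3 steer.py '[[0,0,0,0.0278,0.05],[0,0,0,0.0556,0.05],[0,0,0,0.0833,0.05],[0,0,0,0.0833,0.05]]' >/dev/null; python3 up.py &&
python3 steer.py '[[0,0,0,0.0278,0.05],[0,0,0,0.0556,0.05],[0,0,0,0.0833,0.05],[0,0,0,0.0833,0.05]]' >/dev/null; python3 up.py &&
python3 steer.py '[[0,0,0,0.0278,0.05],[0,0,0,0.0556,0.05],[0,0,0,0.0833,0.05],[0,0,0,0.0833,0.05]]' >/dev/null; python3 up.py &&
python3 steer.py '[[0,0,0,0.0278,0.05],[0,0,0,0.0556,0.05],[0,0,0,0.0833,0.05],[0,0,0,0.0833,0.05]]' >/dev/null; python3 up.py
```

```text
[0.4865 0.1622 0.0912] 85.56933598879475 [ 0.4386 -3.1215  9.4285] -0.10596690550132509
[0.4864 0.1621 0.0912] 78.07514135860232 [-1.6488 -3.0126  8.4186] -0.11729995031750229
[0.4864 0.1622 0.0913] 70.5797795822313 [-0.7997 -1.4497  9.3679] -0.10846122770560658
[0.4864 0.1624 0.0912] 63.077721581799864 [-0.8847 -1.0735  7.9551] -0.19166118178467156
```

Scaled: 7.5 degrees / 90 = 0.0833.

```bash
python3 steer.py '[[0,0,0.0005,0.0278,0.05],[0,0,0.0005,0.0556,0.05],[0,0,0.0005,0.0833,0.05],[0,0,0.0005,0.0833,0.05]]' >/dev/null; python3 up.py &&
python3 steer.py '[[0,0,0,0.0278,0.05],[0,0,0,0.0556,0.05],[0,0,0,0.0833,0.05],[0,0,0,0.0833,0.05]]' >/dev/null; python3 up.py &&
python3 steer.py '[[0,0,0,0.0278,0.05],[0,0,0,0.0556,0.05],[0,0,0,0.0833,0.05],[0,0,0,0.0833,0.05]]' >/dev/null; python3 up.py
```

```text
[0.486 0.162 0.09 ] 55.60987896910271 [ 0.3964 -1.4584  4.7708] -0.17417375462484333
[0.4851 0.1622 0.0889] 48.210485830262286 [ 1.3978 -0.7461 -0.8957] 0.07947650170946609
[0.4851 0.1622 0.0889] 48.210485830262286 [ 1.3978 -0.7461 -0.8957] 0.07947650170946609
```

It dropped at yaw of about 48°. I'll ease back slightly toward the middle of the play and push down.

Scaled: -1.5 degrees / 90 = -0.0167.

```bash
python3 steer.py '[[0,0,0.001,-0.0167,0.05],[0,0,0.002,-0.0167,0.05],[0,0,0.003,-0.0167,0.05],[0,0,0.004,-0.0167,0.05],[0,0,0.004,-0.0167,0.05]]' >/dev/null; python3 up.py
```

```text
[0.485  0.1621 0.0849] 49.72099037450701 [ 2.3326 -2.322  -0.6728] 0.01191899439505684
```

```bash
python3 steer.py '[[0,0,0.001,0,0.05],[0,0,0.002,0,0.05],[0,0,0.003,0,0.05],[0,0,0.004,0,0.05],[0,0,0.005,0,0.05],[0,0,0.006,0,0.05],[0,0,0.006,0,0.05]]' 60 >/dev/null; python3 up.py
python3 steer.py '[[0,0,0.0005,0,0.05],[0,0,0.001,0,0.05],[0,0,0.001,0,0.05],[0,0,0.001,0,0.05]]'  >/dev/null; python3 up.py
```

```text
[0.4851 0.1621 0.0797] 49.70177660408812 [ 0.6959 -3.5193  6.6081] -0.0052845060001021306
[0.4851 0.1621 0.0795] 49.69570609620524 [-2.2989 -4.3474 12.5972] 0.010838286596712104
```

```bash
python3 steer.py '[[0,0,0.0007,0,0.05],[0,0,0.0015,0,0.05],[0,0,0.0015,0,0.05],[0,0,0.0015,0,0.05]]'  >/dev/null; python3 up.py
python3 - <<'E'
from h import *
o=env.get_obs();print(o["time_s"],o["grip_width"],o["grasp_force"])
s=env.read_camera("scene")["color"]
cv2.imwrite("pics/crop5.png",cv2.convertScaleAbs(cv2.resize(s[190:310,320:430],None,fx=5,fy=5,interpolation=cv2.INTER_CUBIC),alpha=1.8))
E
```

```text
[0.4852 0.1622 0.0794] 49.68799505319492 [-6.4081 -6.1134 25.1363] -0.02942102179117466
12.8667 0.05526495149398622 60.000380549099646
```

View pics/crop5.png

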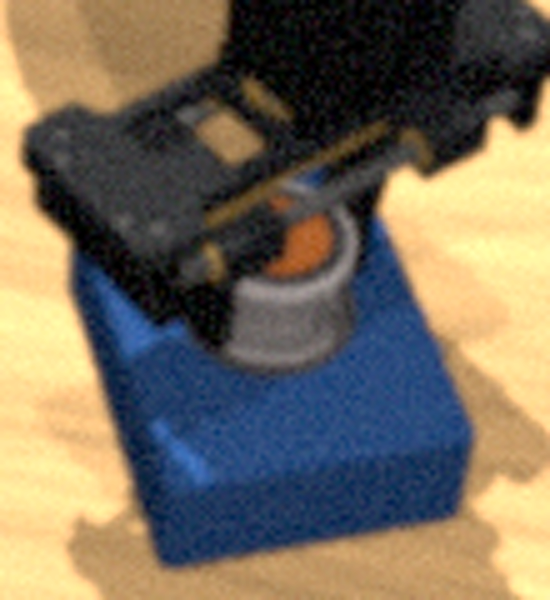

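The picture shows the collar's rim sitting flush on the housing, at about (376,262). The height agrees: TCP 0.0794 − 0.0245 gives a rim at 0.055, held against a hard stop with 25 N. I'm handing in the job.

```bash
python3 -c "
from cell import env
print(env.sign_off())"
```

```text
the job is handed in; nothing more can be done
None
```

The filter cell is on the spigot with its keyways over the pins, pushed fully home and flush on the housing, and the gripper is still holding it down with about 25 N. I handed the job in at about 13 s of the 48 s; the jar, ring cone and ring tray were left alone.

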